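# Tip a parts case out of the rack and stand it on the felt pad

## Robot

A 6-joint arm with a two-finger parallel gripper is mounted at the origin on the work surface. World frame = base frame: x ahead of the robot, y to its left, z up, the work surface at z = 0. Lengths are in m, angles in rad, forces in N, time in s.
With the tool pointing down it reaches from about 0.275 to 0.725 m from the base axis. Payload 5.6 kg.
Tool frame: the origin (TCP) lies midway between the tips of the shut fingers; the grasp point (between the pads) lies 19 mm behind it; z points along the fingers, y is the line along which they close (so a half turn about z gives the same grasp; the last joint's range is limited). The gripper opens to 85 mm and grips with 20 to 120 N. Pads are 22 mm wide; open, the fingers measure 114 mm over their backs; the gripper's body (76 mm by 85 mm) begins 54 mm behind the grasp point. The pads swing forward as they close: fully open they stand 13 mm farther back than shut.
Start: joints at [1.399, 0.255, 0.108, 0, -1.424, -0.285], TCP at [0.243, 0.494, 0.231] pointing down, gripper open.
Joint ranges: [-2.95, 2.95], [-1.21, 1.97], [-1.09, 1.5], [-2.87, 1.71], [-2.94, -0.07], [-3.05, 3.05]. Speed limits (rad/s): [2.57, 2.57, 3.14, 3.14, 3.14, 3.14].

## Interface

Orientations are given as a 3x3 rotation matrix whose columns are the frame's x, y, z axes.
In Python, from rig import robot gives the robot as it stands. The module is installed in compiled form; this text tells all that it offers.
- The arm moves only by the tool send_rows, never from a script. Its argument "steps" is a list of rows, each a list of 5 numbers: the opening in per cent of the stroke, from 0 (shut) to 100 (fully open), then the shift along the tool's x, y, z each as a share of 40 mm, from -1 to 1, then the turn about the tool's z as a share of 0.15 rad, from -1 to 1. In form: [[gripper, dx, dy, dz, spin], ...]. A call has exactly 8 rows; each row shifts and turns the commanded pose from where the row before left it, along the tool's axes as they then stand; what a row does not reach is not made up. A row lasts 1/8 s, in which the tool goes at most 62.5 mm and 10.7 degrees, less where a joint would pass 70% of its speed; a pose out of reach is approached as far as the arm can. A call with a number of a shift or a turn outside -1 to 1 is refused whole. A call with a gripper value outside its range is refused whole. The fingers move at their own pace and stop on an object; "newtons" is the grip in N (left out, the last holds). Time passes only in rows, so rows that do not move let the fingers close, or fill a call up. It gives the time, the measured TCP pose, the force, the opening and the grip force at its end, in the units of the state.
- robot.get_state(): the state, without advancing time (a new reading comes with each control period).
- robot.camera(name): name is "side" or "top" or "wrist"; returns a dict with "pixels" (384x512x3 uint8, blue, green, red), "camera_matrix" (3x3 intrinsics, pixels), "k1" (the pictures are not rectified: a ray, as slopes to the right and down, at radius r is drawn at 1 + k1 r^2 times it, then the intrinsics apply), "rvec" (rotation vector, rad) and "tvec" (3), from world to camera coordinates, as OpenCV has them; the wrist camera has in their place "T_tool_cam" (4x4, takes a point from camera to tool coordinates, whose origin is the TCP and whose axes are the flange's). Camera axes: x right, y down, z forward; pixel columns grow to the right and rows downward; lengths in m; the calibration is good to about 2 mm. A picture is of the moment at which its call begins: read the wrist's pose just before it. There is no depth.
- robot.sign_off(): hands the job in; it is judged then, once.
The state is a dict: "t": time; "joint_pos": joint angles; "joint_velocities": joint speeds; "effort": joint torques, N m; "eef_pos": TCP position; "tool_rot": TCP orientation; "wrist_force": force on the tool from outside, world axes, zero at the start; "moment": the same for the moment, N m; "finger_gap": finger opening in m; "grasp_force": force on a finger pad.
Only numpy, scipy, OpenCV 4.12 (cv2) and the standard library are available. Lean on these libraries where they do the work, as an engineer would, in place of code of your own. Each camera call takes 0.05 s, during which the arm holds its last target. There are 200 camera calls.

## Task

Take the deepest case, the one whose back stands out behind the others and which has a round ring on its top, out of the tightly packed rack: first tip it forward by its top until it leans on the brass front rail by itself, and let go of it there. Then grip it by its sides, lift it out and set it down gently, upright and square, in the middle of the felt pad, and let go. Leave the other cases standing in the rack and everything else on the bench where it is.

Things in the scene. Friction and masses are not known exactly. Their poses are not given: they have to be found in the camera images.
- rack: Fixed low wooden stand, 172 mm deep (x, away from the robot) and 247 mm wide (y), turned up to 0.15 rad. Origin at table level below the row's middle place. On its 12 mm floor five cases stand upright, 45.2 mm apart along y, fronts in line at x = -42 mm, about 1 mm between them: no finger fits. Side cheeks are 46 mm high. A 6 mm rod on the floor 6.5 mm before the cases stops their feet.
- rail (a point): Middle of the rack's front rail, a 12 mm thick brass bar along the rack's y, 89.5 mm before the rack's origin, 72 mm above the table; its end posts are 85 mm tall. A case tipped forward comes to lean on it about 0.59 rad from upright and stays there. Axes as the rack.
- back_wall (a point): Top of the rack's low back wall, at mid width: 64 mm behind the rack's origin, 62 mm above the table; the wall is 8 mm thick. Above it the backs of the cases are free: fingers can come down behind them. Axes as the rack.
- deep_case: The case to take, in any of the five places: dark wood, 96 mm deep (x, to the back), 44 mm thick (y), 180 mm tall (z), 0.3 to 0.6 kg, even weight. The only deep one: its back stands out 12 mm behind the others (same fronts, same height); its flat top has a flush round brass ring, theirs a rectangular card-holder. Origin on its underside, 42 mm behind its front face, 54 mm before its back, mid thickness.
- case_top (a point): Middle of the back top edge of the case to take: 54 mm behind its origin, 180 mm above its underside. Tipped forward, the case turns about its lower front edge (42 mm before its origin, at its underside) and balances at about 0.49 rad. Axes as the case.
- case_foot (a point): The middle of the underside of the case to take (6 mm behind its origin); axes as the case.
- pad: Fixed felt-topped wooden pad, 130 mm (its x) by 90 mm (y), 10 mm thick, grey felt on top, on the bench to the left or to the right in front of the rack. Origin in the middle of its underside; its top is at 10 mm.
- case_a: A dark wooden case like the others in the row: 84 mm deep (x), 44 mm thick (y), 180 mm tall, 0.42 kg, with a rectangular brass card-holder let into its top. Origin on its underside, 42 mm behind its front face; x runs from front to back, z up. Not to be taken.
- case_b: A dark wooden case like the others in the row: 84 mm deep (x), 44 mm thick (y), 180 mm tall, 0.42 kg, with a rectangular brass card-holder let into its top. Origin on its underside, 42 mm behind its front face; x runs from front to back, z up. Not to be taken.
- case_c: A dark wooden case like the others in the row: 84 mm deep (x), 44 mm thick (y), 180 mm tall, 0.42 kg, with a rectangular brass card-holder let into its top. Origin on its underside, 42 mm behind its front face; x runs from front to back, z up. Not to be taken.
- case_d: A dark wooden case like the others in the row: 84 mm deep (x), 44 mm thick (y), 180 mm tall, 0.42 kg, with a rectangular brass card-holder let into its top. Origin on its underside, 42 mm behind its front face; x runs from front to back, z up. Not to be taken.
- key_tray: Fixed shallow wooden tray of brass keywork, 130 x 90 x 22 mm, on the side where the pad is not. Origin in the middle of its underside.
- mallet: Loose wooden mallet lying on the bench near the robot, 225 mm long, 36 mm thick; origin at bench level below the handle's front part, x along it. A bystander.
- screwdriver: Loose screwdriver, 170 mm, lying at the back of the bench. Origin at bench level, x towards the tip. A bystander.
- bottle: Loose white plastic bottle, 74 mm across, 190 mm tall, at the back of the bench. Origin under its middle. A bystander.
- oil_jar: Loose amber glass jar, 68 mm across, 85 mm tall, at the back of the bench. Origin under its middle. A bystander.
- bench_block: Loose pale wooden block, 150 x 70 x 35 mm, lying beside the rack. Origin in the middle of its underside. A bystander.
- screw_cup: Loose aluminium cup, 72 mm across, 60 mm tall, beside the rack. Origin under its middle. A bystander.
Mind the look-alikes: they are no part of the job. Leave any blue look-alike of the deep_case alone. Of the things that look like the pad, the smaller one is meant.

How it is judged:
By the outcome, as a careful person would: the job done as asked, in the order asked, and still so for the second after the job is handed in, with the robot touching nothing.
It also fails if it takes over 64 s, if anything falls off the work surface, if the arm or the gripper's body presses on something with over 40 N, if the wrist force passes 120 N, or if a joint passes its speed limit or range.

## Working session

There is one attempt and no reset: what is moved stays moved. The work goes in short steps, Python scripts to look and compute and a tool call to move; the robot and the scene stay as the last step left them, time stands still between calls to the robot, and variables do not carry over. Pictures are saved under pics/ and viewed, at most 10 in all, crops included, and the job is handed in when it is done.

Besides the shell and the picture viewer there is one more tool, called after ">>>" as a command line: name --pt "numbers of a row" for each row, then --argument value for the rest. send_rows: Moves the arm, as the interface text tells. Its arguments: {"type":"object","properties":{"steps":{"type":"array","items":{"type":"array","items":{"type":"number"}}},"newtons":{"type":"number"}},"required":["steps"]}

```bash
mkdir -p pics
cat > h.py <<'E'
import numpy as np, cv2, pickle
from rig import robot
def snap(n):
    s=robot.get_state(); c=robot.camera(n)
    if n=='wrist':
        T=np.eye(4); T[:3,:3]=np.array(s['tool_rot']); T[:3,3]=s['eef_pos']
        W=T@np.array(c['T_tool_cam']); 
    else:
        R=cv2.Rodrigues(np.array(c['rvec'],float))[0]; W=np.eye(4); W[:3,:3]=R.T; W[:3,3]=-R.T@np.array(c['tvec'],float).ravel()
    c['W']=W; return c
def ray(c,px):
    px=np.atleast_2d(np.array(px,float)); K=np.array(c['camera_matrix'])
    d=(px-[K[0,2],K[1,2]])/[K[0,0],K[1,1]]; k=c['k1']; u=d.copy()
    for _ in range(30): u=d/(1+k*(u**2).sum(1,keepdims=True))
    v=np.c_[u,np.ones(len(u))]@c['W'][:3,:3].T
    return c['W'][:3,3],v
def onz(c,px,z):
    o,v=ray(c,px); return o+v*((z-o[2])/v[:,2:3])
def proj(c,P):
    P=np.atleast_2d(P); q=(P-c['W'][:3,3])@c['W'][:3,:3]; u=q[:,:2]/q[:,2:]
    u=u*(1+c['k1']*(u**2).sum(1,keepdims=True)); K=np.array(c['camera_matrix'])
    return u*[K[0,0],K[1,1]]+[K[0,2],K[1,2]]
E
python3 - <<'E'
from h import *
for n in('top','side'):
    c=snap(n); pickle.dump(c,open(n+'.pkl','wb')); print(n,c['W'][:3,3],c['W'][:3,2],c['camera_matrix'][0],c['k1'])
    cv2.imwrite(f'pics/{n}0.png',cv2.resize(c['pixels'],None,fx=1.5,fy=1.5))
print(robot.get_state())
E
```

```text
top [0.26929303 0.01887282 1.58973492] [ 0.14124796  0.00154216 -0.98997305] [442.97031165   0.         254.43131962] 0.018389832057989212
side [0.95433841 0.07478692 1.62122049] [-0.30332723 -0.03276777 -0.95232288] [492.43485215   0.         252.85421127] -0.038339584402266404
{'t': 0.1, 'joint_pos': array([ 1.39859274e+00,  2.55675991e-01,  1.07114867e-01, -4.11239973e-04,
       -1.42389281e+00, -2.84593913e-01]), 'joint_velocities': array([-4.50322651e-04, -2.52277991e-03, -7.07065086e-04, -3.74560826e-05,
        1.64749365e-04,  3.46780468e-04]), 'effort': array([-3.37038662e-03, -3.87604666e+01,  2.38473755e+01,  5.37788630e+00,
       -3.81667167e-03, -3.18723565e-06]), 'eef_pos': array([0.24235353, 0.49322722, 0.23048659]), 'tool_rot': array([[ 8.97442969e-01, -4.41129969e-01, -6.84829423e-04],
       [-4.41130494e-01, -8.97441610e-01, -1.56337379e-03],
       [ 7.50566094e-05,  1.70513795e-03, -9.99998543e-01]]), 'wrist_force': array([ 0.00407841,  0.4295343 , -0.1140082 ]), 'moment': array([-0.02905206,  0.03188711, -0.04147146]), 'grasp_force': 0.0, 'finger_gap': 0.08541581816058819}
```

View pics/top0.png

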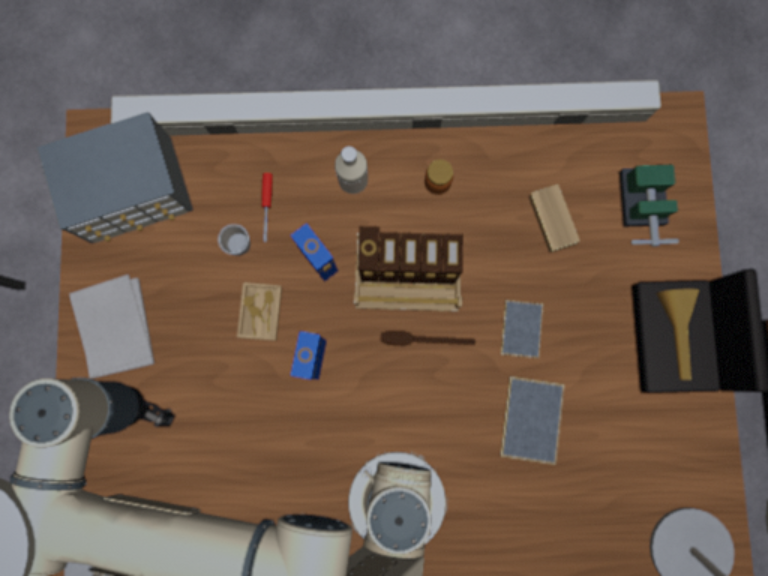

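View pics/side0.png

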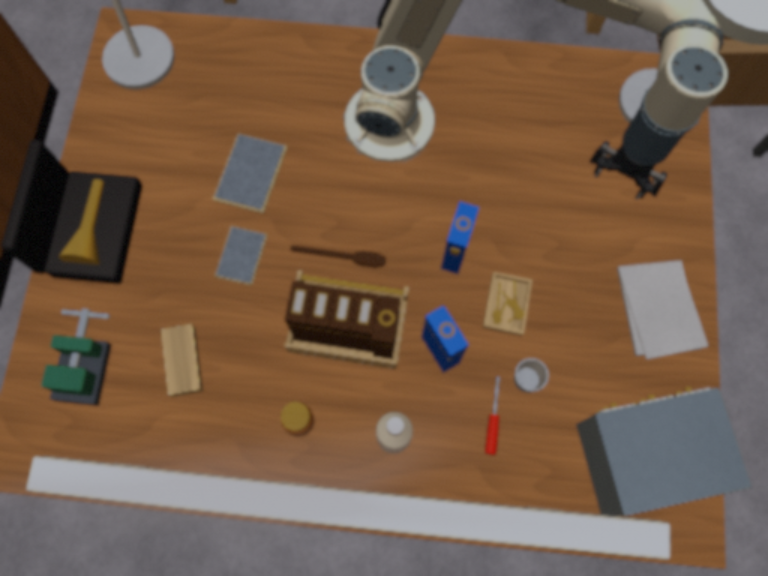

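The top view (1.5x) shows the rack near (410,270). The ringed deep case is in its left-end place at (369,248), with its back standing out. Other ring-topped or pad-like things:
- Blue look-alikes at (312,245) and (310,352): blue, so left alone.
- Grey pads at (522,329), small, and (533,420), large: the small one is meant.

Next I measure these and confirm them in one crop.

```bash
cat > m.py <<'E'
from h import *
Z=0.192
for n,roi,proi in(('top',(235,150,312,195),(325,190,370,245)),('side',(185,185,275,225),(138,145,182,195))):
    c=pickle.load(open(n+'.pkl','rb')); im=c['pixels']; hsv=cv2.cvtColor(im,cv2.COLOR_BGR2HSV)
    x0,y0,x1,y1=roi; s=hsv[y0:y1,x0:x1]
    m=((s[...,1]<90)&(s[...,2]>110)).astype(np.uint8)
    N,_,st,ce=cv2.connectedComponentsWithStats(m)
    print(n)
    for i in range(1,N):
        if st[i,4]>15: 
            p=ce[i]+[x0,y0]; print(' card',p.round(1),st[i,4],onz(c,p,Z)[0].round(4))
    m=((s[...,0]>12)&(s[...,0]<32)&(s[...,1]>90)&(s[...,2]>70)).astype(np.uint8)
    N,_,st,ce=cv2.connectedComponentsWithStats(m,connectivity=8)
    for i in range(1,N):
        if st[i,4]>10:
            p=ce[i]+[x0,y0]; print(' brass',p.round(1),st[i],onz(c,p,Z)[0].round(4))
    x0,y0,x1,y1=proi; s=hsv[y0:y1,x0:x1]
    m=((s[...,0]>85)&(s[...,0]<130)).astype(np.uint8); m=cv2.morphologyEx(m,cv2.MORPH_OPEN,np.ones((3,3)))
    cs=max(cv2.findContours(m,0,2)[0],key=cv2.contourArea).reshape(-1,2)+[x0,y0]
    P=onz(c,cs,0.01); r=cv2.minAreaRect((P[:,:2]*1000).astype(np.float32)); print(' pad',r, len(cs))
    x0,y0,x1,y1=roi
    a=im[y0-15:y1+25,x0-15:x1+10]; cv2.imwrite(f'pics/c_{n}.png',cv2.resize(a,None,fx=4,fy=4,interpolation=cv2.INTER_CUBIC))
a=[cv2.resize(cv2.imread(f'pics/c_{n}.png'),(400,330)) for n in('top','side')]
cv2.imwrite('pics/crop.png',np.hstack(a))
E
python3 m.py
```

```text
top
 card [259.5 167. ] 86 [0.552  0.0024 0.192 ]
 card [273.5 167.1] 87 [ 0.5504 -0.0424  0.192 ]
 card [287.5 167.8] 83 [ 0.5469 -0.0873  0.192 ]
 card [301.5 168. ] 86 [ 0.5448 -0.1322  0.192 ]
 card [262.5 192.1] 206 [ 0.4701 -0.0046  0.192 ]
 card [305.5 190. ] 18 [ 0.4731 -0.1419  0.192 ]
 brass [240.1 167.5] [  0   0  19  45 249] [0.5521 0.0648 0.192 ]
 brass [291.2 159.9] [ 16   0  61  45 445] [ 0.5724 -0.1002  0.192 ]
 brass [260.  163.6] [21  9  8 14 30] [0.5631 0.0006 0.192 ]
 brass [273.5 167.9] [35  9  8 18 49] [ 0.5478 -0.0425  0.192 ]
 brass [287.6 168.2] [49 10  8 17 50] [ 0.5453 -0.0877  0.192 ]
 brass [301.5 168.3] [63 10  8 17 48] [ 0.5437 -0.1322  0.192 ]
 brass [258.6 174.5] [20 23  9  3 13] [0.5277 0.006  0.192 ]
 brass [245. 182.] [ 8 31  5  3 15] [0.5045 0.0502 0.192 ]
 brass [259.2 182. ] [22 31  6  3 16] [0.5032 0.0049 0.192 ]
 brass [272.5 182.5] [35 32  6  2 12] [ 0.5004 -0.0376  0.192 ]
 brass [286.8 183. ] [49 32  6  3 16] [ 0.4974 -0.0833  0.192 ]
 brass [300.5 183.5] [63 33  6  2 12] [ 0.4945 -0.1269  0.192 ]
 brass [273.9 190. ] [  4  37  66   8 236] [ 0.476  -0.0411  0.192 ]
 pad ((391.2569885253906, -308.7579040527344), (81.23161315917969, 120.40228271484375), 82.51240539550781) 20
side
 card [198.8 200.4] 95 [ 0.5426 -0.1348  0.192 ]
 card [213.4 202.8] 95 [ 0.5456 -0.0897  0.192 ]
 card [228. 205.] 94 [ 0.5479 -0.0448  0.192 ]
 card [242.8 207.2] 97 [5.503e-01 3.000e-04 1.920e-01]
 brass [234.7 198.9] [   0    0   90   40 1625] [ 0.5269 -0.0268  0.192 ]
 brass [213.5 202.3] [23  8 12 20 82] [ 0.5438 -0.0896  0.192 ]
 brass [228.3 204.9] [38 11 12 19 81] [ 0.5476 -0.044   0.192 ]
 brass [243.  206.7] [53 13 11 20 81] [0.5488 0.0006 0.192 ]
 pad ((391.38958740234375, -310.83587646484375), (77.51102447509766, 117.52189636230469), 81.82061004638672) 53
```

View pics/crop.png

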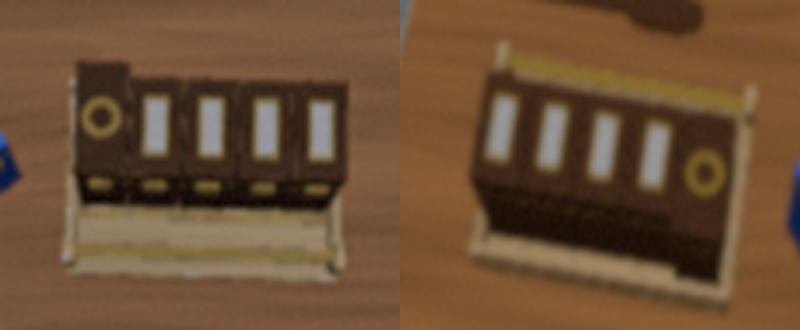

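The crop shows the brown deep case with the round ring at the left end of the row (ring at crop (102,117) in top and (704,172) in side). Its back stands out; the other four have card-holders. Derived values:
- Rack yaw is about -0.055.
- Deep case origin is about (0.554, 0.047).
- The small pad is at (0.391, -0.310), yaw about -0.137. It measures about 120x80 mm with eroded edges, which matches 130x90.

I go up and turn first, then move behind the case.

>>> send_rows --pt "0 0 0 -1 -0.9" --pt "0 0 0 -1 -0.9" --pt "0 0 0 -0.5 -0.87" --pt "0 0.8 0.8 0 0" --pt "0 1 1 0 0" --pt "0 1 1 0 0" --pt "0 1 1 0 0" --pt "0 1 1 0 0" --newtons 20

```text
t: 1.1
eef_pos: [0.4242, 0.2896, 0.331]
tool_rot: [[0.998, -0.056, -0.001], [-0.056, -0.998, -0.0], [-0.001, 0.0, -1.0]]
wrist_force: [0.4, 1.2, 0.5]
finger_gap: -0.0003
grasp_force: 0.0
```

>>> send_rows --pt "0 1 1 0 0" --pt "0 1 1 0 0" --pt "0 1 1 0 0" --pt "0 1 1 0 0" --pt "0 1 1 0 0" --pt "0 0.7 0.7 0 0" --pt "0 0 0 0 0" --pt "0 0 0 0 0"

```text
t: 2.1
eef_pos: [0.6382, 0.0508, 0.3307]
tool_rot: [[0.998, -0.056, -0.001], [-0.056, -0.998, -0.0], [-0.001, 0.0, -1.0]]
wrist_force: [0.2, 0.1, -0.0]
finger_gap: -0.0001
grasp_force: 0.0
```

```bash
cat >> h.py <<'E'
CO=np.array([.5537,.0466]); YR=-.055
def rk(p,o=CO,y=YR):
    d=np.array(p)[...,:2]-o; c,s=np.cos(y),np.sin(y); return np.stack([d[...,0]*c+d[...,1]*s,-d[...,0]*s+d[...,1]*c],-1)
def st():
    s=robot.get_state(); R=np.array(s['tool_rot']); p=np.array(s['eef_pos'])
    print('t%.2f'%s['t'],'tcp',p.round(4),'yaw',np.arctan2(R[1,0],R[0,0]).round(4),'rel',rk(p).round(4),'F',np.array(s['wrist_force']).round(1),'gap',round(s['finger_gap'],4),'gf',round(float(s['grasp_force']),1),'tilt',R[:2,2].round(4)); return s
E
python3 - <<'E'
from h import *
st(); c=snap('wrist'); cv2.imwrite('pics/w1.png',c['pixels'])
E
```

```text
t2.10 tcp [0.6382 0.0508 0.3307] yaw -0.0565 rel [0.0841 0.0088] F [ 0.2  0.1 -0. ] gap -0.0001 gf 0.0 tilt [-0.001  -0.0001]
```

View pics/w1.png

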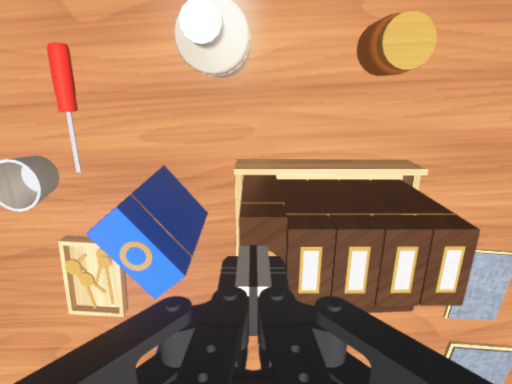

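The wrist view is sharp. The deep case's top runs from x=240 to 287, with its back edge at row ~204. The cards are near (310,270) to (451,269). I refine the pose from these.

Run:
```python
from h import *
s=robot.get_state(); c=snap('wrist'); im=c['pixels']; hsv=cv2.cvtColor(im,cv2.COLOR_BGR2HSV)
m=((hsv[...,1]<40)&(hsv[...,2]>200)).astype(np.uint8); m[:240]=0; m[300:]=0; m[:,:295]=0; m[:,470:]=0
N,_,s_,ce=cv2.connectedComponentsWithStats(m)
Q=[]
for i in range(1,N):
    if s_[i,4]>200: P=onz(c,ce[i],.192)[0]; Q.append(P); print(ce[i].round(1),P.round(4),rk(P).round(4))
Q=np.array(Q); Q=Q[Q[:,1].argsort()]; d=Q[-1]-Q[0]; print('yaw',np.arctan2(-d[0],d[1]),'pitch',np.linalg.norm(d)/3)
for p in[(240,204),(287,214),(286,204),(244,163)]: print(p,onz(c,p,.192)[0].round(4),rk(onz(c,p,.192)[0]).round(4))
g=cv2.cvtColor(im,cv2.COLOR_BGR2GRAY).astype(int)
for x in(250,262,275,310,350): print(x,g[170:225,x].tolist())
```

```text
[309.9 269.8] [0.5496 0.0008 0.192 ] [-0.0016 -0.0459]
[357.3 269.8] [ 0.5469 -0.0445  0.192 ] [-0.0018 -0.0913]
[404.2 269.1] [ 0.5449 -0.0896  0.192 ] [-0.0013 -0.1365]
[450.2 268.8] [ 0.5423 -0.1347  0.192 ] [-0.0014 -0.1816]
yaw -0.053550940467279255 pitch 0.04524017987739388
(240, 204) [0.6195 0.0628 0.192 ] [0.0648 0.0198]
(287, 214) [0.6077 0.0213 0.192 ] [ 0.0553 -0.0222]
(286, 204) [0.6172 0.022  0.192 ] [ 0.0648 -0.0211]
(244, 163) [0.6563 0.0569 0.192 ] [0.1019 0.016 ]
250 [225, 226, 227, 226, 206, 121, 86, 81, 81, 79, 80, 79, 78, 79, 77, 77, 76, 75, 73, 72, 72, 72, 70, 72, 70, 70, 68, 68, 66, 66, 66, 77, 112, 78, 62, 62, 62, 60, 57, 58, 56, 57, 57, 56, 56, 56, 60, 82, 86, 87, 87, 88, 88, 85, 85]
262 [225, 228, 228, 226, 196, 112, 76, 73, 71, 69, 69, 69, 66, 66, 66, 65, 63, 63, 62, 61, 61, 60, 59, 59, 56, 58, 59, 55, 56, 57, 58, 71, 107, 72, 57, 56, 54, 52, 52, 55, 52, 52, 52, 52, 53, 50, 58, 84, 87, 87, 84, 80, 81, 78, 78]
275 [230, 232, 232, 231, 203, 119, 74, 64, 59, 58, 57, 58, 56, 54, 55, 54, 56, 54, 52, 53, 53, 53, 54, 53, 52, 51, 52, 51, 51, 50, 52, 68, 104, 68, 51, 50, 50, 49, 47, 49, 48, 47, 47, 48, 49, 47, 53, 77, 81, 83, 82, 84, 83, 82, 84]
310 [229, 231, 232, 232, 231, 234, 235, 234, 232, 135, 63, 54, 50, 50, 50, 52, 52, 53, 53, 53, 50, 51, 50, 53, 50, 49, 50, 49, 50, 49, 48, 49, 49, 47, 47, 48, 47, 48, 46, 47, 48, 48, 57, 90, 81, 56, 48, 48, 47, 48, 49, 49, 47, 47, 48]
350 [231, 230, 230, 233, 240, 236, 235, 235, 233, 142, 63, 51, 49, 51, 52, 51, 50, 50, 52, 50, 48, 48, 49, 48, 49, 50, 51, 49, 48, 50, 48, 48, 48, 46, 48, 47, 48, 47, 48, 48, 47, 47, 56, 89, 83, 57, 50, 51, 51, 50, 51, 49, 52, 50, 50]
```

>>> send_rows --pt "0 0 0.24 -0.0 0" --pt "0 0 0 1 0" --pt "0 0 0 1 0" --pt "0 0 0 1 0" --pt "0 0 0 0.6 0" --pt "0 0 0 0.4 0" --pt "0 0 0 0 0" --pt "0 0 0 0 0"

```text
t: 3.2
eef_pos: [0.6384, 0.0411, 0.1728]
tool_rot: [[0.998, -0.056, 0.002], [-0.056, -0.998, 0.0], [0.002, -0.0, -1.0]]
wrist_force: [1.0, -0.4, 0.7]
finger_gap: 0.0001
grasp_force: 0.0
```

```bash
sed -i 's/^CO=.*/CO=np.array([.5522,.0460]); YR=-.054/' h.py
python3 - <<'E'
from h import *
st()
for n in np.arange(0,.6,.05):
    x=96*np.cos(n)-160*np.sin(n)-42; z=96*np.sin(n)+160*np.cos(n)+12; print(round(n,2),round(x,1),round(z,1))
E
```

```text
t3.20 tcp [0.6384 0.0411 0.1728] yaw -0.0561 rel [ 0.0864 -0.0003] F [ 1.  -0.4  0.7] gap 0.0001 gf 0.0 tilt [0.0024 0.0001]
0.0 54.0 172.0
0.05 45.9 176.6
0.1 37.5 180.8
0.15 29.0 184.5
0.2 20.3 187.9
0.25 11.4 190.8
0.3 2.4 193.2
0.35 -6.7 195.2
0.4 -15.9 196.8
0.45 -25.2 197.8
0.5 -34.5 198.4
0.55 -43.8 198.6
```

>>> send_rows --pt "0 -0.25 0 0 0" --pt "0 -0.15 0 0 0" --pt "0 -0.13 0 0 0" --pt "0 -0.13 0 -0.06 0" --pt "0 -0.15 0 -0.08 0" --pt "0 -0.15 0 -0.08 0" --pt "0 -0.15 0 -0.08 0" --pt "0 -0.15 0 -0.08 0"

```text
t: 4.2
eef_pos: [0.5866, 0.0439, 0.1863]
tool_rot: [[0.998, -0.056, -0.001], [-0.056, -0.998, -0.0], [-0.001, 0.0, -1.0]]
wrist_force: [0.5, -0.6, -0.2]
finger_gap: -0.0001
grasp_force: 0.3
```

Run:
```python
from h import *
st(); c=snap('wrist'); d=snap('side'); cv2.imwrite('pics/p1.png',np.hstack([c['pixels'][150:],cv2.resize(d['pixels'][170:260,170:290],(312,234))])[:,200:])
```

```text
t4.20 tcp [0.5866 0.0439 0.1863] yaw -0.0564 rel [ 0.0345 -0.0002] F [ 0.5 -0.6 -0.2] gap -0.0001 gf 0.3 tilt [-0.0011 -0.    ]
```

View pics/p1.png

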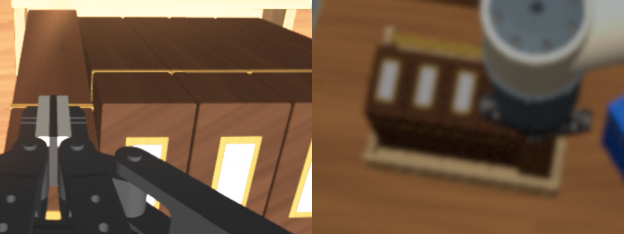

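The case is tipping: its back edge at crop row ~104 is now ahead of the neighbours' at row ~70. The finger is central on it. I continue.

>>> send_rows --pt "0 -0.2 0 -0.07 0" --pt "0 -0.2 0 -0.06 0" --pt "0 -0.2 0 -0.05 0" --pt "0 -0.2 0 -0.04 0" --pt "0 -0.18 0 -0.03 0" --pt "0 -0.15 0 -0.02 0" --pt "0 -0.12 0 0 0" --pt "0 -0.1 0 0 0"

```text
t: 5.3
eef_pos: [0.5332, 0.047, 0.1973]
tool_rot: [[0.998, -0.056, -0.0], [-0.056, -0.998, 0.0], [-0.0, -0.0, -1.0]]
wrist_force: [0.4, 0.5, 0.6]
finger_gap: 0.0001
grasp_force: 0.1
```

>>> send_rows --pt "0 -0.1 0 0 0" --pt "0 -0.1 0 0 0" --pt "0 -0.1 0 0 0" --pt "0 -0.1 0 0 0" --pt "0 -0.1 0 0 0" --pt "0 -0.1 0 0 0" --pt "0 0 0 0 0" --pt "0 0 0 0 0"

```text
t: 6.3
eef_pos: [0.5095, 0.0483, 0.1973]
tool_rot: [[0.998, -0.056, -0.0], [-0.056, -0.998, 0.0], [-0.0, -0.0, -1.0]]
wrist_force: [-0.3, 0.2, 0.4]
finger_gap: 0.0003
grasp_force: 0.0
```

Run:
```python
from h import *
st(); c=snap('wrist'); d=snap('side'); cv2.imwrite('pics/p2.png',np.hstack([c['pixels'][150:],cv2.resize(d['pixels'][160:260,170:290],(281,234))])[:,:])
```

```text
t6.30 tcp [0.5095 0.0483 0.1973] yaw -0.0563 rel [-0.0427  0.    ] F [-0.3  0.2  0.4] gap 0.0003 gf 0.0 tilt [-0.  0.]
```

View pics/p2.png

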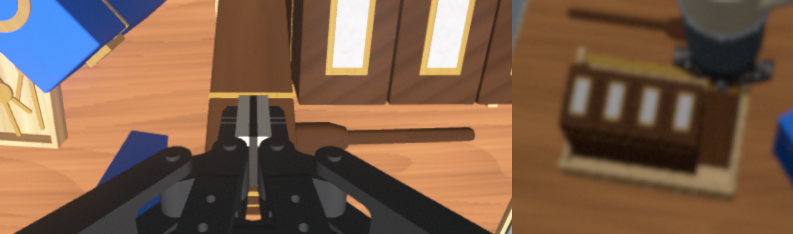

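Run:
```python
from h import *
st(); c=snap('wrist')
for z in (.205,.21,.215): print(z,rk(onz(c,[(210,244),(294,247)],z)).round(4).tolist())
for t in (.4,.45,.49,.55,.59): print(t,-42+96*np.cos(t)-180*np.sin(t),12+96*np.sin(t)+180*np.cos(t))
```

```text
t6.40 tcp [0.5096 0.0483 0.1972] yaw -0.0563 rel [-0.0426 -0.    ] F [-0.4  0.3  0.7] gap -0.0001 gf 0.0 tilt [-0.     -0.0001]
0.205 [[-0.0291, 0.0179], [-0.0306, -0.0192]]
0.21 [[-0.0266, 0.0172], [-0.0281, -0.0186]]
0.215 [[-0.0242, 0.0165], [-0.0256, -0.0179]]
0.4 -23.67344619128012 215.17513978214976
0.45 -33.85087431416446 215.83716969815995
0.49 -42.00870544423678 215.99999981425304
0.55 -54.24134708980611 215.63238794805432
0.59 -62.37467893068538 214.97998043765668
```

The gold line is a band on the case's back. From the geometry, a TCP at rel x=-43 mm means a tilt of at least 0.55, which is past the balance point. I let go and back off.

>>> send_rows --pt "0 0.2 0 0 0" --pt "0 0.4 0 -0.2 0" --pt "0 0.6 0 -0.5 0" --pt "0 0.5 0 -1 0" --pt "0 0 0 -1 0" --pt "0 0 0 -0.8 0" --pt "100 0 0 0 0" --pt "100 0 0 0 0"

```text
t: 7.45
eef_pos: [0.5775, 0.0446, 0.3363]
tool_rot: [[0.998, -0.056, -0.001], [-0.056, -0.998, 0.0], [-0.001, -0.0, -1.0]]
wrist_force: [-0.4, -0.3, -0.3]
finger_gap: 0.036
grasp_force: 0.0
```

Run:
```python
from h import *
st(); c=snap('wrist'); pickle.dump(c,open('w3.pkl','wb')); cv2.imwrite('pics/w3.png',c['pixels'])
```

```text
t7.45 tcp [0.5775 0.0446 0.3363] yaw -0.0563 rel [ 0.0254 -0.0001] F [-0.4 -0.3 -0.3] gap 0.036 gf 0.0 tilt [-0.0013  0.0001]
```

View pics/w3.png

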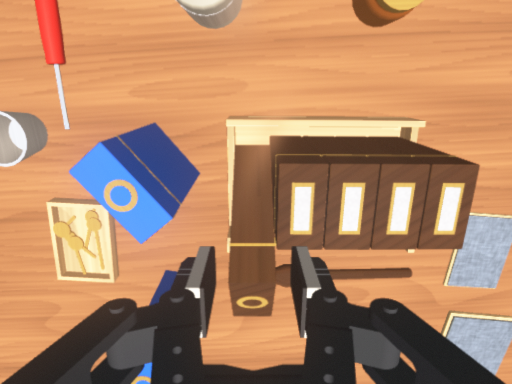

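The deep case now leans on the rail by itself: the band is at row ~243, the top back edge at row ~289, the ring at (253,303). The other four stand. I check its pose.

Run:
```python
from h import *
c=pickle.load(open('w3.pkl','rb')); im=c['pixels']; g=cv2.cvtColor(im,cv2.COLOR_BGR2GRAY).astype(int)
print(g[275:318,240].tolist()); print(g[265,222:284].tolist()); print(g[287,222:284].tolist())
for n,r,z in(('top edge',[(231,289),(275,289)],.215),):print(n,rk(onz(c,r,z)).round(4).tolist())
t=.59;C,S=np.cos(t),np.sin(t)
def P(u,v,h):
    x,z=-.042+u*C-h*S,.012+u*S+h*C; c0,s0=np.cos(YR),np.sin(YR); return [CO[0]+x*c0-v*s0,CO[1]+x*s0+v*c0,z]
for q in((.096,.022,.18),(.096,-.022,.18),(.048,0,.18),(0,.022,.18),(0,-.022,.18),(.048,0,.16)): print(q,np.round(P(*q),4),proj(c,P(*q)).round(1))
```

```text
[86, 85, 84, 85, 85, 85, 85, 86, 88, 89, 91, 90, 88, 86, 84, 86, 89, 88, 88, 88, 88, 84, 100, 143, 190, 201, 202, 202, 202, 201, 187, 142, 97, 93, 93, 92, 90, 90, 89, 89, 103, 145, 171]
[165, 165, 163, 163, 164, 163, 142, 107, 87, 86, 85, 87, 87, 87, 86, 84, 83, 83, 81, 85, 86, 88, 88, 89, 90, 89, 88, 88, 89, 88, 88, 88, 89, 89, 88, 85, 84, 82, 81, 82, 81, 83, 83, 83, 84, 85, 85, 87, 87, 86, 87, 86, 90, 123, 156, 163, 158, 129, 109, 87, 66, 57]
[165, 166, 166, 167, 167, 165, 141, 105, 91, 91, 91, 92, 90, 89, 90, 90, 90, 91, 88, 89, 88, 88, 86, 85, 83, 84, 85, 85, 85, 87, 87, 88, 88, 87, 88, 88, 89, 88, 89, 90, 87, 89, 87, 89, 88, 88, 87, 87, 86, 85, 84, 82, 89, 133, 167, 176, 176, 176, 177, 176, 174, 173]
top edge [[-0.0695, 0.0192], [-0.0696, -0.0209]]
(0.096, 0.022, 0.18) [0.4911 0.0713 0.215 ] [[227.7 282.2]]
(0.096, -0.022, 0.18) [0.4887 0.0274 0.215 ] [[276.4 282.1]]
(0.048, 0, 0.18) [0.4501 0.0515 0.1883] [[252.2 301.7]]
(0, 0.022, 0.18) [0.4114 0.0756 0.1616] [[232.9 317.3]]
(0, -0.022, 0.18) [0.4091 0.0317 0.1616] [[271.8 317.3]]
(0.048, 0, 0.16) [0.4612 0.0509 0.1717] [[252.2 283.2]]
```

>>> send_rows --pt "100 -1 0 0 0" --pt "100 -1 0 0 0" --pt "100 -0.91 0 0 0" --pt "100 0 0 1 0" --pt "100 0 0 1 0" --pt "100 0 0 1 0" --pt "100 0 0 0.5 0" --pt "100 0 0 0.5 0"

```text
t: 8.5
eef_pos: [0.4603, 0.0506, 0.1754]
tool_rot: [[0.998, -0.056, -0.002], [-0.056, -0.998, -0.001], [-0.002, 0.001, -1.0]]
wrist_force: [-0.0, 0.3, 0.6]
finger_gap: 0.0854
grasp_force: 0.0
```

Run:
```python
from h import *
st()
```

```text
t8.50 tcp [0.4603 0.0506 0.1754] yaw -0.0563 rel [-0.092  -0.0004] F [-0.   0.3  0.6] gap 0.0854 gf 0.0 tilt [-0.0023 -0.001 ]
```

>>> send_rows --pt "100 0 0 0.4 0" --pt "100 0 0 0.28 0" --pt "100 0 0 0 0" --pt "0 0 0 0 0" --pt "0 0 0 0 0" --pt "0 0 0 0 0" --pt "0 0 0 0 0" --pt "0 0 0 0 0" --newtons 30

```text
t: 9.5
eef_pos: [0.4616, 0.0513, 0.1507]
tool_rot: [[0.998, -0.056, 0.001], [-0.056, -0.998, 0.001], [0.001, -0.001, -1.0]]
wrist_force: [-1.5, 1.3, 4.6]
finger_gap: 0.0435
grasp_force: 29.6
```

Run:
```python
from h import *
st()
```

```text
t9.50 tcp [0.4616 0.0513 0.1507] yaw -0.056 rel [-0.0907  0.0004] F [-1.5  1.3  4.6] gap 0.0435 gf 29.6 tilt [0.0013 0.0006]
```

>>> send_rows --pt "0 0 0 -0.1 0" --pt "0 0 0 -0.2 0" --pt "0 0 0 -0.25 0" --pt "0 0 0 -0.25 0" --pt "0 0 0 -0.3 0" --pt "0 0 0 -0.3 0" --pt "0 0 0 0 0" --pt "0 0 0 0 0"

```text
t: 10.5
eef_pos: [0.4609, 0.051, 0.2057]
tool_rot: [[0.998, -0.056, -0.001], [-0.056, -0.998, 0.0], [-0.001, -0.0, -1.0]]
wrist_force: [-0.2, -0.2, -5.4]
finger_gap: 0.0436
grasp_force: 30.0
```

Run:
```python
from h import *
st(); print(robot.get_state()['moment'])
```

```text
t10.50 tcp [0.4609 0.051  0.2057] yaw -0.0564 rel [-0.0914  0.0001] F [-0.2 -0.2 -5.4] gap 0.0436 gf 30.0 tilt [-0.0007  0.0001]
[0.02346245 0.26038128 0.04574461]
```

>>> send_rows --pt "0 0 0 -0.3 0" --pt "0 0 0 -0.5 0" --pt "0 0 0 -0.6 0" --pt "0 0 0 -0.7 0" --pt "0 0 0 -0.7 0" --pt "0 0 0 -0.6 0" --pt "0 0 0 -0.4 0" --pt "0 0 0 0 0"

```text
t: 11.5
eef_pos: [0.4617, 0.051, 0.3596]
tool_rot: [[0.998, -0.056, 0.003], [-0.056, -0.998, 0.001], [0.003, -0.001, -1.0]]
wrist_force: [0.6, 0.6, -6.3]
finger_gap: 0.0435
grasp_force: 30.5
```

Run:
```python
from h import *
s=st(); print(s['moment']); c=snap('wrist'); pickle.dump(c,open('w4.pkl','wb')); d=snap('side'); cv2.imwrite('pics/p4.png',np.hstack([cv2.resize(c['pixels'],(400,300)),cv2.resize(d['pixels'][100:270,120:347],(400,300))]))
```

```text
t11.50 tcp [0.4617 0.051  0.3596] yaw -0.0564 rel [-0.0906  0.0002] F [ 0.6  0.6 -6.3] gap 0.0435 gf 30.5 tilt [0.0029 0.0008]
[0.05167355 0.16607506 0.03229935]
```

View pics/p4.png

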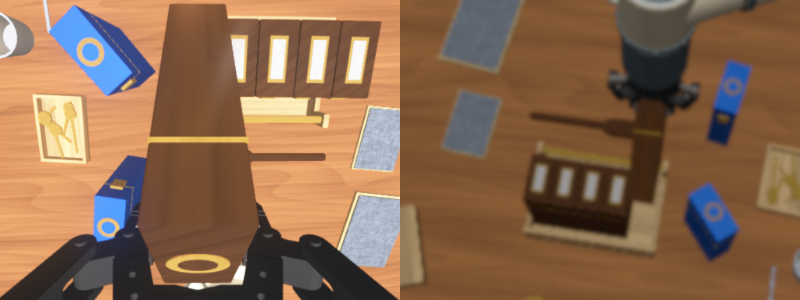

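The case is out and held at its tilt: wrist crop band at (198,140), ring at (197,263). The rack and the other cases are intact. I carry it over to the small pad.

>>> send_rows --pt "0 -0.3 0.2 0 0" --pt "0 -0.4 0.4 0 0" --pt "0 -0.4 0.6 0 0" --pt "0 -0.16 0.8 0 0" --pt "0 0 0.8 0 0" --pt "0 0 0.8 0 0" --pt "0 0 0.8 0 0" --pt "0 0 0.8 0 0"

```text
t: 12.6
eef_pos: [0.3979, -0.1549, 0.3577]
tool_rot: [[0.998, -0.056, -0.001], [-0.056, -0.998, -0.0], [-0.001, 0.0, -1.0]]
wrist_force: [-0.1, -0.7, -4.4]
finger_gap: 0.0437
grasp_force: 31.1
```

>>> send_rows --pt "0 0 0.8 0 0" --pt "0 0 0.8 0 0" --pt "0 0 0.8 0 0" --pt "0 0 0.7 0 0" --pt "0 0 0.5 0 0.14" --pt "0 0 0.1 0 0.2" --pt "0 0 0 0 0.2" --pt "0 0 0 0 0"

```text
t: 13.6
eef_pos: [0.3906, -0.3009, 0.3582]
tool_rot: [[0.991, -0.136, 0.0], [-0.136, -0.991, 0.0], [0.0, -0.0, -1.0]]
wrist_force: [0.2, -0.1, -4.8]
finger_gap: 0.0435
grasp_force: 31.4
```

>>> send_rows --pt "0 0 0 0 0" --pt "0 0 0 0 0" --pt "0 0 0 0 0" --pt "0 0 0 0 0" --pt "0 0 0 0 0" --pt "0 0 0 0 0" --pt "0 0 0 0 0" --pt "0 0 0 0 0" --newtons 20

```text
t: 14.6
eef_pos: [0.3908, -0.3016, 0.3581]
tool_rot: [[0.991, -0.137, -0.0], [-0.137, -0.991, 0.0], [-0.0, -0.0, -1.0]]
wrist_force: [0.1, -0.3, -5.1]
finger_gap: 0.0436
grasp_force: 31.4
```

Run:
```python
from h import *
s=st(); print(s['moment']); c=snap('wrist'); pickle.dump(c,open('w5.pkl','wb')); d=snap('side'); pickle.dump(d,open('s5.pkl','wb')); cv2.imwrite('pics/p5.png',np.hstack([cv2.resize(c['pixels'],(400,300)),cv2.resize(d['pixels'][80:250,80:307],(400,300))]))
```

```text
t14.60 tcp [ 0.3908 -0.3016  0.3581] yaw -0.1373 rel [-0.1424 -0.3558] F [ 0.1 -0.3 -5.1] gap 0.0436 gf 31.4 tilt [-0.  0.]
[-0.0190708   0.18800178 -0.00698462]
```

View pics/p5.png

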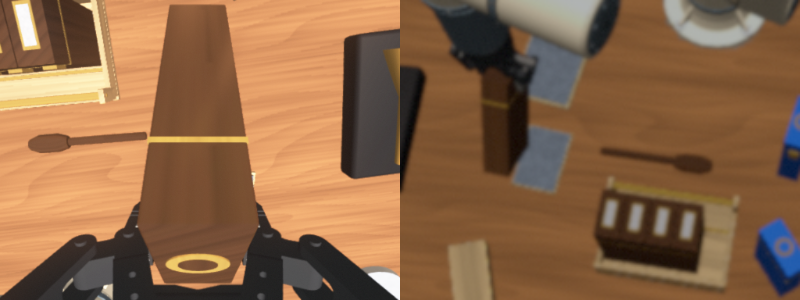

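The case hangs at its tilt beside the pad: ring at crop (197,263), band at row 140. I compare this with the predicted pose to get the actual tilt.

Run:
```python
from h import *
T=np.array([.3908,-.3016,.3581]); c0,s0=np.cos(-.1373),np.sin(-.1373)
for n in('w4','w5'):
    c=pickle.load(open(n+'.pkl','rb')); g=cv2.cvtColor(c['pixels'],cv2.COLOR_BGR2GRAY).astype(int)
    print(n,g[0:20,252].tolist(),'ringcol',g[320:372,252].tolist())
c=pickle.load(open('w5.pkl','rb'))
for t in(.3,.4,.5,.55,.59,.63):
    # rotate about pad centre (TCP z+.022); edge in case frame offset from grip
    C,S=np.cos(t),np.sin(t); gu,gh=(-.0487*np.cos(.59)+.1607*np.sin(.59)),(.1607*np.cos(.59)+.0487*np.sin(.59))
    out=[]
    for u,h in((.096,0),(.048,.18),(.096,.18),(0,.18)):
        du,dh=u-gu,h-gh; x=du*C-dh*S; z=.022+du*S+dh*C
        out.append(proj(c,[T[0]+x*c0,T[1]+x*s0,T[2]+z])[0].round(1).tolist())
    print(t,out)
print(gu,gh)
# pad check in the large side/top images done; ray of pad corners in w4
```

```text
w4 [179, 177, 174, 170, 152, 124, 110, 109, 109, 108, 108, 108, 105, 106, 106, 104, 105, 101, 103, 103] ringcol [86, 86, 85, 89, 112, 167, 191, 195, 195, 197, 196, 192, 144, 98, 89, 89, 89, 90, 91, 89, 90, 91, 90, 90, 90, 93, 130, 194, 197, 168, 101, 88, 90, 87, 87, 83, 85, 85, 87, 86, 88, 119, 233, 255, 254, 254, 255, 255, 255, 252, 188, 73]
w5 [160, 161, 163, 164, 163, 143, 115, 105, 105, 105, 105, 103, 103, 103, 103, 102, 102, 101, 102, 101] ringcol [86, 87, 87, 93, 128, 176, 194, 197, 198, 200, 200, 196, 139, 96, 90, 89, 90, 91, 90, 90, 90, 88, 90, 89, 91, 89, 111, 195, 198, 170, 100, 88, 90, 86, 85, 83, 85, 86, 86, 85, 86, 93, 123, 161, 172, 170, 166, 163, 166, 150, 97, 47]
0.3 [[251.8, 69.2], [250.1, 332.4], [249.3, 235.1], [250.6, 392.8]]
0.4 [[251.7, 47.8], [250.1, 334.9], [249.2, 252.0], [250.7, 383.6]]
0.5 [[251.6, 25.2], [250.1, 336.9], [249.1, 270.4], [250.7, 374.0]]
0.55 [[251.6, 13.4], [250.2, 337.6], [249.0, 279.9], [250.8, 369.2]]
0.59 [[251.5, 3.7], [250.2, 338.2], [249.0, 287.7], [250.8, 365.3]]
0.63 [[251.5, -6.3], [250.2, 338.6], [249.0, 295.6], [250.8, 361.3]]
0.0489404053099064 0.16062694894724885
```

The tilt is 0.585–0.59 and the model matches. I go to the start of the arc: 97 mm before the pad centre, with the lower edge just above the felt.

>>> send_rows --pt "0 -0.3 0.1 0 0" --pt "0 -0.6 0.1 0 0" --pt "0 -0.6 0 0.2 0" --pt "0 -0.5 0 0.4 0" --pt "0 -0.3 0 0.5 0" --pt "0 -0.08 0 0.6 0" --pt "0 0 0 0.6 0" --pt "0 0 0 0.6 0"

```text
t: 15.7
eef_pos: [0.2945, -0.2965, 0.2417]
tool_rot: [[0.991, -0.137, 0.001], [-0.137, -0.991, -0.001], [0.001, 0.0, -1.0]]
wrist_force: [0.0, 0.0, -6.2]
finger_gap: 0.0437
grasp_force: 31.5
```

>>> send_rows --pt "0 0 0 0.6 0" --pt "0 0 0 0.5 0" --pt "0 0 0 0.4 0" --pt "0 0 0 0.3 0" --pt "0 0 0 0.2 0" --pt "0 0 0 0 0" --pt "0 0 0 0 0" --pt "0 0 0 0 0"

```text
t: 16.7
eef_pos: [0.2957, -0.2967, 0.1626]
tool_rot: [[0.991, -0.137, 0.001], [-0.137, -0.991, -0.001], [0.001, 0.0, -1.0]]
wrist_force: [0.2, 0.3, -4.6]
finger_gap: 0.0437
grasp_force: 31.4
```

```bash
cat >> h.py <<'E'
PC=np.array([.3913,-.3098]); PY=-.137
E
python3 - <<'E'
from h import *
s=st(); print(s['moment'], rk(s['eef_pos'],PC,PY))
E
```

```text
t16.70 tcp [ 0.2957 -0.2967  0.1626] yaw -0.1372 rel [-0.2376 -0.356 ] F [ 0.2  0.3 -4.6] gap 0.0437 gf 31.4 tilt [ 0.0009 -0.0006]
[-0.01075523  0.22327373  0.01422655] [-9.64989128e-02 -5.66305043e-05]
```

>>> send_rows --pt "0 0 0 0.15 0" --pt "0 0 0 0.1 0" --pt "0 0 0 0.03 0" --pt "0 0 0 0.03 0" --pt "0 0 0 0.02 0" --pt "0 0 0 0.02 0" --pt "0 0 0 0 0" --pt "0 0 0 0 0" --newtons 22

```text
t: 17.7
eef_pos: [0.2954, -0.2967, 0.149]
tool_rot: [[0.991, -0.137, 0.001], [-0.137, -0.991, -0.001], [0.001, 0.001, -1.0]]
wrist_force: [-2.9, 3.6, 5.9]
finger_gap: 0.0436
grasp_force: 32.6
```

Run:
```python
from h import *
s=st(); print(s['moment'], rk(s['eef_pos'],PC,PY))
t=.59
for t in np.linspace(.59,0,9):
    x=.0489*np.cos(t)-.1606*np.sin(t); z=.0489*np.sin(t)+.1606*np.cos(t); print(round(t,3),'x',round(x*1000,1),'tcpz',round((z-.022+.01)*1000,1))
```

```text
t17.70 tcp [ 0.2954 -0.2967  0.149 ] yaw -0.137 rel [-0.2379 -0.356 ] F [-2.9  3.6  5.9] gap 0.0436 gf 32.6 tilt [ 0.0006 -0.0008]
[1.44478618 1.26446533 0.10156257] [-9.67804857e-02 -8.13084853e-05]
0.59 x -48.7 tcpz 148.7
0.516 x -36.7 tcpz 151.8
0.442 x -24.6 tcpz 154.1
0.369 x -12.3 tcpz 155.4
0.295 x 0.1 tcpz 155.9
0.221 x 12.5 tcpz 155.4
0.147 x 24.8 tcpz 154.0
0.074 x 36.9 tcpz 151.8
0.0 x 48.9 tcpz 148.6
```

Contact with the felt. I roll the case up about its lower edge.

>>> send_rows --pt "0 0.1 0 -0.05 0" --pt "0 0.15 0 -0.04 0" --pt "0 0.15 0 -0.035 0" --pt "0 0.15 0 -0.03 0" --pt "0 0.15 0 -0.02 0" --pt "0 0.15 0 -0.015 0" --pt "0 0.15 0 -0.01 0" --pt "0 0 0 0 0"

```text
t: 18.7
eef_pos: [0.3354, -0.302, 0.156]
tool_rot: [[0.991, -0.137, -0.0], [-0.137, -0.991, -0.0], [-0.0, 0.0, -1.0]]
wrist_force: [1.0, 0.1, -5.3]
finger_gap: 0.0436
grasp_force: 31.6
```

Run:
```python
from h import *
s=st(); print(s['moment'], rk(s['eef_pos'],PC,PY)); c=snap('wrist'); pickle.dump(c,open('w6.pkl','wb'))
cv2.imwrite('pics/w6.png',c['pixels'])
```

```text
t18.70 tcp [ 0.3354 -0.302   0.156 ] yaw -0.1371 rel [-0.1977 -0.3592] F [ 1.   0.1 -5.3] gap 0.0436 gf 31.6 tilt [-0. -0.]
[ 0.03415691  0.20895723 -0.02747628] [-5.64117272e-02  8.32556963e-05]
```

View pics/w6.png

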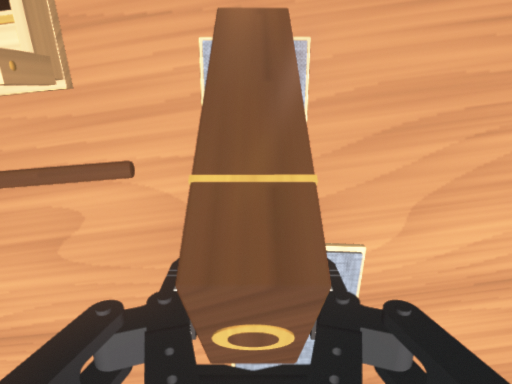

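The case lifted off instead of turning: the bottom edge is still at row 8, so the tilt is unchanged, and the full weight hangs on the grip. The grip is too stiff in twist. I go back to just above the contact and test whether a weaker grip takes effect.

>>> send_rows --pt "0 -0.4 0 0 0" --pt "0 -0.4 0 0 0" --pt "0 -0.2 0 0.05 0" --pt "0 0 0 0.07 0" --pt "48 0 0 0.03 0" --pt "48 0 0 0 0" --pt "48 0 0 0 0" --pt "48 0 0 0 0" --newtons 20

```text
t: 19.75
eef_pos: [0.2955, -0.2965, 0.1501]
tool_rot: [[0.991, -0.137, -0.0], [-0.137, -0.991, 0.0], [-0.0, 0.0, -1.0]]
wrist_force: [-0.5, 0.7, -3.8]
finger_gap: 0.0439
grasp_force: 31.6
```

Run:
```python
from h import *
s=st(); print(s['moment'], rk(s['eef_pos'],PC,PY))
```

```text
t19.75 tcp [ 0.2955 -0.2965  0.1501] yaw -0.1371 rel [-0.2378 -0.3559] F [-0.5  0.7 -3.8] gap 0.0439 gf 31.6 tilt [-0.0001  0.    ]
[ 0.01067716  0.24019189 -0.00039831] [-9.66852206e-02  9.70390964e-05]
```

A weaker command doesn't lower the grip. Instead I press a little and drag forward, so the felt's friction turns the case, and gauge the tilt from the wrist camera numerically.

>>> send_rows --pt "0 0 0 0.03 0" --pt "0 0 0 0.03 0" --pt "0 0.08 0 -0.0 0" --pt "0 0.08 0 -0.01 0" --pt "0 0.08 0 -0.015 0" --pt "0 0.08 0 -0.02 0" --pt "0 0.08 0 -0.02 0" --pt "0 0 0 0 0"

```text
t: 20.75
eef_pos: [0.3115, -0.2993, 0.1525]
tool_rot: [[0.991, -0.136, 0.001], [-0.136, -0.991, -0.002], [0.001, 0.002, -1.0]]
wrist_force: [-3.5, 3.7, 11.5]
finger_gap: 0.0437
grasp_force: 34.1
```

```bash
cat >> h.py <<'E'
def tilt(c=None):
    # wrist gauge: gold band row and bottom edge row at col 252, compared with model points rel. TCP
    s=robot.get_state(); c=c or snap('wrist'); T=np.array(s['eef_pos']); R=np.array(s['tool_rot']); hsv=cv2.cvtColor(c['pixels'],cv2.COLOR_BGR2HSV)
    col=hsv[:,246:259].astype(float).mean(1); gold=np.where((col[:,2]>170)&(col[:,1]>110))[0]
    dark=np.where(col[:,2]<135)[0]
    print('dark first',dark[:3],'gold',gold.tolist()[:40]); return c
E
python3 - <<'E'
from h import *
s=st(); print(s['moment'], rk(s['eef_pos'],PC,PY)); tilt(pickle.load(open('w6.pkl','rb'))); c=tilt()
g=cv2.cvtColor(c['pixels'],cv2.COLOR_BGR2GRAY)[:,252]; print(g[:60].tolist())
E
```

```text
t20.75 tcp [ 0.3115 -0.2993  0.1525] yaw -0.1364 rel [-0.2217 -0.3578] F [-3.5  3.7 11.5] gap 0.0437 gf 34.1 tilt [ 0.0012 -0.002 ]
[1.94848223 1.72944926 0.11040162] [-0.08046656 -0.00045705]
dark first [25 26 27] gold [0, 1, 2, 3, 4, 5, 6, 7, 175, 176, 177, 178, 179, 180, 181, 325, 326, 327, 328, 329, 330, 331, 332, 347, 348, 349]
dark first [32 33 34] gold [0, 1, 2, 173, 174, 175, 176, 177, 178, 322, 323, 324, 325, 326, 327, 328, 329, 330, 331, 351, 352, 353, 354, 355]
[175, 176, 185, 210, 224, 208, 184, 178, 182, 183, 178, 168, 169, 178, 180, 172, 171, 172, 175, 172, 171, 177, 180, 179, 173, 171, 182, 189, 185, 181, 169, 133, 110, 107, 106, 106, 105, 104, 104, 103, 104, 103, 103, 101, 101, 100, 100, 100, 100, 100, 100, 98, 98, 97, 96, 98, 97, 96, 97, 95]
```

It works: the bottom edge moved to row 31, a tilt of about 0.47, pivoting about the edge. I continue the arc.

>>> send_rows --pt "0 0.1 0 -0.022 0" --pt "0 0.1 0 -0.018 0" --pt "0 0.1 0 -0.015 0" --pt "0 0.1 0 -0.012 0" --pt "0 0.1 0 -0.008 0" --pt "0 0.1 0 -0.005 0" --pt "0 0.1 0 -0.003 0" --pt "0 0 0 0 0"

```text
t: 21.8
eef_pos: [0.3397, -0.3029, 0.155]
tool_rot: [[0.991, -0.136, 0.002], [-0.136, -0.991, -0.001], [0.002, 0.001, -1.0]]
wrist_force: [-0.8, 2.8, 5.0]
finger_gap: 0.0437
grasp_force: 33.3
```

Run:
```python
from h import *
s=st(); print(s['moment'], rk(s['eef_pos'],PC,PY)); c=tilt()
g=cv2.cvtColor(c['pixels'],cv2.COLOR_BGR2GRAY)[:,252]; print(g[:100].tolist())
```

```text
t21.80 tcp [ 0.3397 -0.3029  0.155 ] yaw -0.1368 rel [-0.1934 -0.3599] F [-0.8  2.8  5. ] gap 0.0437 gf 33.3 tilt [ 0.0017 -0.0014]
[ 1.23535233  0.78206136 -0.0302489 ] [-0.05206403 -0.0002324 ]
dark first [69 70 71] gold [0, 1, 2, 3, 4, 5, 6, 7, 8, 9, 10, 11, 12, 13, 14, 15, 16, 17, 18, 19, 20, 21, 22, 23, 24, 25, 26, 27, 28, 29, 30, 31, 32, 33, 34, 35, 36, 37, 38, 39]
[168, 169, 167, 167, 166, 167, 169, 171, 171, 173, 171, 170, 171, 169, 170, 172, 174, 176, 176, 175, 174, 175, 173, 174, 174, 173, 174, 174, 172, 170, 169, 172, 174, 177, 176, 175, 175, 175, 175, 176, 178, 177, 174, 216, 229, 228, 212, 187, 183, 186, 182, 171, 170, 183, 186, 176, 174, 177, 178, 174, 175, 182, 185, 177, 172, 182, 192, 180, 136, 101, 98, 97, 97, 95, 96, 96, 94, 94, 93, 93, 92, 92, 93, 91, 91, 89, 89, 89, 87, 87, 87, 88, 88, 86, 86, 84, 85, 83, 84, 84]
```

>>> send_rows --pt "0 0.1 0 0.0 0" --pt "0 0.1 0 0.003 0" --pt "0 0.1 0 0.006 0" --pt "0 0.1 0 0.009 0" --pt "0 0.1 0 0.012 0" --pt "0 0.1 0 0.015 0" --pt "0 0.1 0 0.018 0" --pt "0 0 0 0 0"

```text
t: 22.85
eef_pos: [0.3682, -0.3069, 0.1528]
tool_rot: [[0.991, -0.136, 0.003], [-0.136, -0.991, -0.002], [0.003, 0.001, -1.0]]
wrist_force: [-0.1, 2.8, 6.2]
finger_gap: 0.0436
grasp_force: 33.3
```

Run:
```python
from h import *
s=st(); print(s['moment'], rk(s['eef_pos'],PC,PY)); c=snap('wrist'); pickle.dump(c,open('w7.pkl','wb'))
g=cv2.cvtColor(c['pixels'],cv2.COLOR_BGR2GRAY)[:,252]; print(g[60:200].tolist())
for t in(.3,.2,.15,.1,.05,0):
    C,S=np.cos(t),np.sin(t);out=[]
    for u,h in((.096,0),(.096,.16),(.096,.18),(.048,.18)):
        du,dh=u-.0489,h-.1606; x=du*C-dh*S; z=.022+du*S+dh*C; R=np.array(s['tool_rot'])
        out.append(proj(c,np.array(s['eef_pos'])+R@[x,0,-z])[0].round(1).tolist()[1])
    print(t,out)
```

```text
t22.85 tcp [ 0.3682 -0.3069  0.1528] yaw -0.1368 rel [-0.1647 -0.3623] F [-0.1  2.8  6.2] gap 0.0436 gf 33.3 tilt [ 0.0033 -0.0018]
[ 1.19138268  0.34009623 -0.03873946] [-0.02331403 -0.00026708]
[172, 171, 171, 171, 172, 172, 169, 167, 167, 170, 173, 175, 173, 174, 173, 172, 173, 174, 176, 178, 207, 230, 229, 221, 200, 188, 180, 183, 178, 169, 170, 178, 178, 172, 172, 175, 173, 173, 177, 182, 178, 169, 156, 118, 86, 82, 82, 81, 80, 80, 78, 78, 77, 79, 77, 76, 77, 76, 76, 76, 76, 75, 75, 74, 74, 73, 73, 74, 73, 74, 71, 73, 73, 72, 73, 73, 71, 73, 70, 72, 72, 70, 71, 71, 71, 69, 70, 71, 71, 71, 68, 69, 69, 69, 68, 70, 67, 67, 67, 68, 66, 66, 68, 66, 65, 65, 66, 65, 65, 65, 66, 80, 112, 123, 142, 103, 71, 63, 64, 63, 62, 61, 61, 62, 62, 61, 59, 62, 60, 59, 61, 60, 59, 60, 60, 57, 59, 60, 59, 59]
0.3 [69.2, 195.0, 235.1, 332.4]
0.2 [89.8, 187.9, 219.8, 329.4]
0.15 [99.7, 185.0, 212.9, 327.6]
0.1 [109.6, 182.5, 206.4, 325.8]
0.05 [119.2, 180.4, 200.5, 323.8]
0 [128.8, 178.6, 195.0, 321.7]
```

>>> send_rows --pt "0 0.1 0 0.016 0" --pt "0 0.1 0 0.018 0" --pt "0 0.1 0 0.02 0" --pt "0 0.1 0 0.022 0" --pt "0 0.1 0 0.024 0" --pt "0 0.08 0 0.02 0" --pt "0 0 0 0 0" --pt "0 0 0 0 0"

```text
t: 23.9
eef_pos: [0.391, -0.3099, 0.1475]
tool_rot: [[0.991, -0.137, 0.003], [-0.137, -0.991, -0.001], [0.003, 0.001, -1.0]]
wrist_force: [1.4, 2.0, 5.1]
finger_gap: 0.0436
grasp_force: 33.2
```

Run:
```python
from h import *
s=st(); print(s['moment'], rk(s['eef_pos'],PC,PY)); c=snap('wrist'); pickle.dump(c,open('w8.pkl','wb'))
G=cv2.cvtColor(c['pixels'],cv2.COLOR_BGR2GRAY); print(G[80:140,252].tolist(),G[110,170:330].tolist())
c7=pickle.load(open('w7.pkl','rb')); print('pad far rim',rk(onz(c7,[(252,79.7),(252,84)],.01),PC,PY))
```

```text
t23.90 tcp [ 0.391  -0.3099  0.1475] yaw -0.1369 rel [-0.1418 -0.3641] F [1.4 2.  5.1] gap 0.0436 gf 33.2 tilt [ 0.003  -0.0014]
[ 1.08121125 -0.08937762 -0.08028074] [-0.00028556 -0.00016945]
[165, 164, 166, 168, 171, 171, 171, 171, 169, 170, 168, 169, 169, 169, 168, 168, 165, 165, 169, 170, 171, 172, 171, 172, 172, 172, 173, 175, 173, 185, 218, 229, 227, 191, 171, 176, 180, 180, 168, 167, 176, 180, 172, 170, 173, 172, 169, 174, 178, 170, 116, 88, 80, 82, 82, 82, 82, 81, 81, 81] [168, 168, 169, 169, 171, 170, 172, 171, 172, 172, 173, 172, 173, 173, 173, 174, 174, 173, 174, 173, 173, 174, 174, 174, 174, 173, 174, 174, 173, 180, 203, 221, 224, 225, 226, 227, 227, 228, 229, 229, 228, 226, 223, 221, 218, 217, 216, 217, 215, 216, 216, 216, 217, 218, 220, 220, 220, 221, 222, 222, 224, 224, 224, 225, 225, 226, 226, 226, 227, 226, 227, 227, 228, 227, 228, 228, 227, 226, 224, 222, 220, 219, 218, 220, 220, 220, 221, 221, 221, 221, 220, 219, 218, 218, 218, 219, 218, 218, 218, 215, 216, 214, 213, 212, 212, 212, 212, 210, 211, 211, 212, 213, 214, 215, 214, 213, 211, 210, 209, 210, 213, 215, 217, 218, 220, 221, 223, 224, 226, 226, 226, 226, 226, 225, 225, 225, 226, 222, 183, 172, 172, 173, 173, 173, 174, 174, 172, 174, 174, 173, 172, 171, 171, 171, 171, 170, 170, 169, 170, 169]
pad far rim [[ 0.06297303 -0.00051821]
 [ 0.05965878 -0.00051836]]
```

Run:
```python
from h import *
c=pickle.load(open('w8.pkl','rb')); im=c['pixels']
# far rim line ends and case bottom back edge
p=onz(c,[(199.5,110),(308,110),(252,109)],.01); q=rk(p,PC,PY); print('far rim',q.round(4).tolist(),'mid y',q[:2,1].mean())
G=cv2.cvtColor(im,cv2.COLOR_BGR2GRAY).astype(int)
for r in(105,107,109,111,113): 
    w=np.where(G[r,180:330]>195)[0]; print(r,(w[[0,-1]]+180) if len(w) else None)
for x in(210,230,270,290,300): w=np.where(G[95:125,x]>195)[0]; print(x,w[0]+95)
for r in(133,138,145): d=np.where(G[r,190:320]<130)[0]+190; print(r,d[[0,-1]])
for x in(225,235,245,265,275): print('bot',x,np.where(G[112:145,x]<130)[0][0]+112)
```

```text
far rim [[0.0625, 0.0422], [0.0625, -0.0459], [0.0632, -0.0004]] mid y -0.001813691784557793
105 None
107 None
109 None
111 [200 307]
113 [200 307]
210 110
230 110
270 110
290 110
300 110
133 [225 279]
138 [222 282]
145 [219 286]
bot 225 132
bot 235 130
bot 245 130
bot 265 130
bot 275 130
```

The rim and the case's bottom edge are both level in the image, so the yaw is square. Centring is within about 2 mm and the tilt about 0. I relax the pressure and release.

>>> send_rows --pt "0 0 0 -0.02 0" --pt "0 0 0 0 0" --pt "48 0 0 0 0" --pt "52 0 0 0 0" --pt "56 0 0 0 0" --pt "62 0 0 0 0" --pt "70 0 0 0 0" --pt "80 0 0 0 0"

```text
t: 24.95
eef_pos: [0.3896, -0.3095, 0.147]
tool_rot: [[0.991, -0.137, -0.0], [-0.137, -0.991, 0.0], [-0.0, 0.0, -1.0]]
wrist_force: [0.1, -0.7, 0.5]
finger_gap: 0.0685
grasp_force: 0.0
```

Run:
```python
from h import *
s=st(); print(s['moment'], rk(s['eef_pos'],PC,PY)); c=snap('wrist')
G=cv2.cvtColor(c['pixels'],cv2.COLOR_BGR2GRAY).astype(int); print(G[100:140,252].tolist())
for x in(235,245,265,275): print('bot',x,np.where(G[112:145,x]<130)[0][0]+112)
```

```text
t24.95 tcp [ 0.3896 -0.3095  0.147 ] yaw -0.1374 rel [-0.1432 -0.3638] F [ 0.1 -0.7  0.5] gap 0.0685 gf 0.0 tilt [-0.0002  0.    ]
[-0.00016444  0.04718885  0.01602281] [-1.73820745e-03  3.95813507e-05]
[169, 168, 169, 170, 172, 171, 170, 217, 230, 229, 227, 202, 175, 174, 176, 172, 162, 164, 175, 173, 167, 167, 170, 165, 166, 172, 170, 120, 81, 72, 72, 72, 72, 72, 72, 72, 70, 70, 70, 69]
bot 235 127
bot 245 127
bot 265 127
bot 275 127
```

Released and standing. I open fully, rise straight up and retreat.

>>> send_rows --pt "100 0 0 0 0" --pt "100 0 0 0 0" --pt "100 0 0 -0.3 0" --pt "100 0 0 -0.6 0" --pt "100 0 0 -1 0" --pt "100 0 0 -1 0" --pt "100 0 0 -1 0" --pt "100 0 0 -1 0"

```text
t: 26.0
eef_pos: [0.3893, -0.3095, 0.3455]
tool_rot: [[0.991, -0.137, 0.001], [-0.137, -0.991, -0.001], [0.001, 0.001, -1.0]]
wrist_force: [0.2, -0.4, -0.3]
finger_gap: 0.0852
grasp_force: 0.0
```

>>> send_rows --pt "100 -0.5 0 0 0" --pt "100 -0.8 0 0 0" --pt "100 -0.5 0 0 0" --pt "100 0 0 0 0" --pt "100 0 0 0 0" --pt "100 0 0 0 0" --pt "100 0 0 0 0" --pt "100 0 0 0 0"

```text
t: 27.0
eef_pos: [0.3186, -0.2997, 0.3429]
tool_rot: [[0.991, -0.137, -0.001], [-0.137, -0.991, 0.0], [-0.001, -0.0, -1.0]]
wrist_force: [0.7, -0.4, 0.0]
finger_gap: 0.0853
grasp_force: 0.0
```

Run:
```python
from h import *
s=st(); c=snap('wrist'); pickle.dump(c,open('w9.pkl','wb')); im=c['pixels']; hsv=cv2.cvtColor(im,cv2.COLOR_BGR2HSV)
def P(x,y,z): 
    c0,s0=np.cos(PY),np.sin(PY); return [PC[0]+x*c0-y*s0,PC[1]+x*s0+y*c0,z]
print('exp ring',proj(c,P(0,0,.19)),'top',proj(c,[P(a,b,.19) for a in(-.048,.048) for b in(-.022,.022)]).round(1).tolist())
dark=(hsv[...,2]<125).astype(np.uint8)
e=proj(c,P(0,0,.19))[0]; x0,y0=(e-45).astype(int).clip(0)
s_=hsv[y0:y0+90,x0:x0+90]; m=((s_[...,0]>14)&(s_[...,0]<34)&(s_[...,1]>90)&(s_[...,2]>150)).astype(np.uint8)
N,_,stt,ce=cv2.connectedComponentsWithStats(m)
for i in range(1,N):
    if stt[i,4]>20: p=ce[i]+[x0,y0]; print('gold',p.round(1),stt[i],rk(onz(c,p,.19)[0],PC,PY).round(4))
blue=((hsv[...,0]>95)&(hsv[...,0]<130)&(hsv[...,1]>30)).astype(np.uint8)
m=((hsv[...,1]<40)&(hsv[...,2]>200)).astype(np.uint8)
d=snap('top'); h2=cv2.cvtColor(d['pixels'],cv2.COLOR_BGR2HSV)[150:195,235:312]; m=((h2[...,1]<90)&(h2[...,2]>110)).astype(np.uint8)
N,_,stt,ce=cv2.connectedComponentsWithStats(m)
print('cards',[(ce[i]+[235,150]).round(1).tolist() for i in range(1,N) if 60<stt[i,4]<110])
```

```text
t27.00 tcp [ 0.3186 -0.2997  0.3429] yaw -0.1371 rel [-0.2146 -0.3578] F [ 0.7 -0.4  0. ] gap 0.0853 gf 0.0 tilt [-0.0005  0.0002]
exp ring [[252.09516349  95.27626737]] top [[276.9, 151.6], [227.3, 151.6], [279.4, 33.5], [224.7, 33.5]]
gold [220.6  69.4] [13  0  2 41 49] [0.0206 0.0261]
gold [252.4  95.9] [ 27  27  38  39 730] [-0.0005 -0.0003]
gold [221.6 106.9] [14 42  2 33 41] [-0.0095  0.026 ]
cards [[259.4, 166.9], [273.4, 167.2], [287.5, 167.6], [301.5, 168.0]]
```

```bash
python3 -c "
from rig import robot
print(robot.sign_off())"
```

```text
the job is handed in; nothing more can be done
None
```

The deep case stands upright and square on the small felt pad, within about 2 mm of its middle and let go; before that it was tipped onto the rail, released there, and lifted out by its sides. The four other cases are still in their places, and the job was handed in at about 27 s.

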